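Square up the copper specimen and load it into the test base

TASK

The copper specimen block lies askew in one of the two bays of the white squaring board. Push it along the board into its bay's corner until it sits flush against both the far fence and the left fence (as seen from the robot), and take the gripper off it. Then grip it square, carry it to the black test base and lower it, without dropping it, flat into the recess between the two brass terminals, its length along the recess; let go, and leave the aluminium block where it is.

Things in the scene. Friction and masses are not known exactly. Their poses are not given: they have to be found in the camera images.
- copper_center (a point): Copper-coloured loose block, 0.45-0.7 kg, 30 x 60 x 36 mm high with two dark dots on top; the point is its centre, 18 mm above its underside; x across the 30 mm width, y along the 60 mm length, z up. Starts in either bay, askew by up to 25 degrees, length roughly along the board's y, a few cm from both fences.
- alu_center (a point): Silver aluminium loose block of the same shape, 30 x 60 x 36 mm high with two dark dots on top; the point is its centre, 18 mm above its underside; x across the 30 mm width, y along the 60 mm length, z up. In the other bay; leave it alone.
- board: White fixed board, 150 (x) x 330 (y) mm, 6 thick; rigid blue fences 10 thick, tops 16 over the bench (fingers pass over them to grip a block). Origin: underside's centre, on the bench; x away from the robot, y left. Far fence's inner face x=+65. Left fences' inner faces: left bay y=+155, right bay y=-10. A block home, length along y, is centred at x=+50, z=+24, y=+125 (left bay) or -40 (right bay).
- bed: Black fixed base, 90 (x) x 170 (y) mm, 12 thick. Origin: underside's centre, on the bench; z up. On top, centred, a recess 54 (x) x 84 (y) mm with a grey floor 12 over the bench and walls 6 thick, tops at 20. Brass terminals on red and blue collars (20 mm across) at y=-68 and +68, tops at 34. A seated block has its length along y, its centre 30 over the bench.
There are look-alikes about, which are no part of the job. What is shaped like the part that bears copper_center but green, red or turquoise is not meant.

How it is judged:
By the outcome, as a careful person would: the job done as asked, in the order asked, and still so for the second after the job is handed in, with the robot touching nothing.
It also fails if it takes over 59 s, if anything falls off the work surface, if the arm or the gripper's body presses on something with over 40 N, if the wrist force passes 120 N, or if a joint passes its speed limit or range.

ROBOT

A 6-joint arm with a two-finger parallel gripper is mounted at the origin on the work surface. World frame = base frame: x ahead of the robot, y to its left, z up, the work surface at z = 0. Lengths are in m, angles in degrees, forces in N, time in s.
With the tool pointing down it reaches from about 0.3 to 0.875 m from the base axis. Payload 6.4 kg.
Tool frame: the origin (TCP) lies at the centre of the arm's flange, where the gripper is bolted on; the fingertips stand 166 mm ahead of it and the grasp point (between the pads) lies 147 mm ahead of it; z points along the fingers, y is the direction in which the jaws open and shut (so a half turn about z gives the same grasp; the last joint's range is limited). The gripper opens to 88 mm and grips with 3 to 60 N. Pads are 18 mm wide; open, the fingers measure 123 mm over their backs; the gripper's body (75 mm by 187 mm) begins 45 mm behind the grasp point.
Start: joints at [54.357, 10.359, 92.074, -0, 77.567, -11.82], TCP at [0.232, 0.526, 0.405] pointing down, gripper open.
Joint ranges: [-171.53, 171.53], [-51.25, 118.39], [17.06, 147.69], [-65.23, 245.23], [0, 150.52], [-178.68, 178.68]. Speed limits (degrees/s): [147.25, 147.25, 172.46, 180, 180, 180].

INTERFACE

Orientations are given as [roll, pitch, yaw] about the fixed x, y, z axes, in that order (R = Rz(yaw) Ry(pitch) Rx(roll)).
In Python, from plant import * gives the robot as it stands.
- The arm moves only by the shell command python3 -m inch 'ROWS' [FORCE]. ROWS is JSON, a list of rows, each a list of 3 entries, a list of its own where there are three numbers: the finger opening in mm, from 0 to 88.1, then the shift along the tool's x, y, z as a fraction of full scale, then the turn, a rotation vector about the tool's x, y, z as a fraction of full scale. A call has 1 to 12 rows; each row shifts and turns the pose as measured when the row begins, along the tool's axes as they then stand; what a row does not reach is not made up. Full scale, the value 1, is 0.15 m for a shift and pi rad for a turn. A row lasts 1/8 s, in which the tool goes at most 62.5 mm and 10.7 degrees, less where a joint would pass 70% of its speed; a pose out of reach is approached as far as the arm can. A call with a number of a shift or a turn outside -1 to 1 is refused whole. A call with a gripper value outside its range is refused whole. The fingers move at their own pace and stop on an object; FORCE is the grip in N (left out, the last holds). Time passes only in rows, so rows that do not move let the fingers close. It gives the time, the measured TCP pose, the force and the opening at its end, in the units of the state.
- state(): the state, without advancing time (a new reading comes with each control period).
- snapshot(name): name is "scene" or "top"; returns a dict with "frame" (384x512x3 uint8, blue, green, red), "intrinsics" (3x3 intrinsics, pixels), "eye" and "attitude" of the camera in the world. Camera axes: x right, y down, z forward; pixel columns grow to the right and rows downward; lengths in m; the calibration is good to about 2 mm. A picture is of the moment at which its call begins. There is no depth.
- job_done(): hands the job in, once; it reports no verdict.
The state is a dict: "time": time; "joints": joint angles; "qvel": joint speeds; "tau": joint torques, N m; "ee_pos": TCP position; "tool_rot": TCP orientation; "force": force on the tool from outside, world axes, zero at the start; "moment": the same for the moment, N m; "grip_width": finger opening in m.
Only numpy, scipy, OpenCV 4.12 (cv2) and the standard library are available. Lean on these libraries where they do the work, as an engineer would, in place of code of your own. Each camera call takes 0.05 s, during which the arm holds its last target.

## Working session

There is one attempt and no reset: what is moved stays moved. The work goes in short steps, Python scripts to look and compute and a shell command to move; the robot and the scene stay as the last step left them, time stands still between calls to the robot, and variables do not carry over. Pictures are saved under pics/ and viewed, and the job is handed in when it is done.

```bash
ls; mkdir -p pics; python3 - <<'E'
from plant import *
import cv2
s=state(); print(s)
for n in("scene","top"):
    d=snapshot(n); cv2.imwrite(f"pics/{n}0.png",d["frame"]); print(n,d["intrinsics"],d["eye"],d["attitude"])
E
```

```text
pics
{'time': 0.0, 'joints': array([ 5.43574314e+01,  1.03990779e+01,  9.21314846e+01,  2.28116786e-04,
        7.75679405e+01, -1.18212005e+01]), 'qvel': array([-0.01442628, -0.03205135, -0.03082645, -0.05839392,  0.04510795,
       -0.08068135]), 'tau': array([ 2.20347007e-03, -4.33858180e+01, -3.41860843e+01,  7.05010397e-02,
        3.83391150e-02, -1.07173989e-04]), 'ee_pos': array([0.23207512, 0.52580479, 0.40383898]), 'tool_rot': array([-1.79903632e+02, -2.03971040e-02,  1.56178565e+02]), 'force': array([ 0.52423258,  0.09725236, -0.07705482]), 'moment': array([-0.01032876, -0.0197039 , -0.05036387]), 'grip_width': 0.08794230392656201}
scene [[390.00216766   0.         259.81852861]
 [  0.         390.00216766 186.2022269 ]
 [  0.           0.           1.        ]] [0.73557249 0.40712838 0.71289299] [-145.36683921    0.24803193  141.60637173]
top [[401.50780238   0.         256.35103083]
 [  0.         401.50780238 185.56186329]
 [  0.           0.           1.        ]] [0.31194689 0.04406919 0.94074138] [-170.39830567    0.92375079  -88.34398647]
```

View pics/scene0.png

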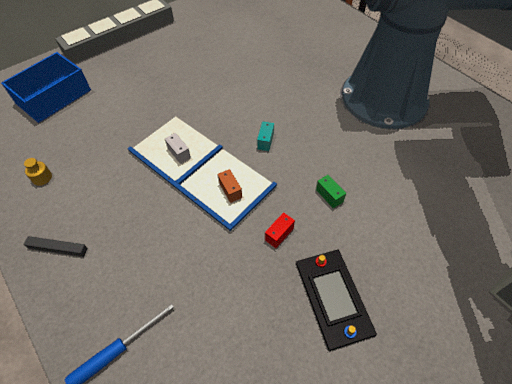

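View pics/top0.png

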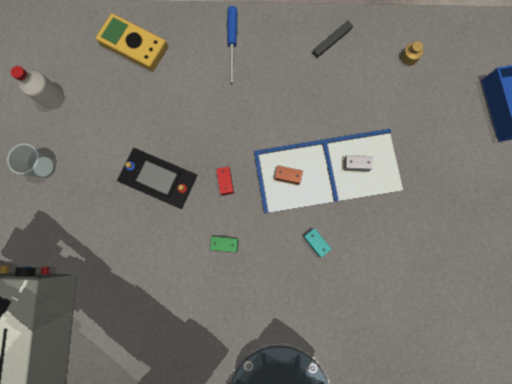

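The `top` picture shows these candidates:
- copper, in the left bay, at (289,175)
- aluminium at (359,163)
- red at (225,181)
- green at (224,244)
- turquoise at (317,243)

By the description I choose the one at (289,175). Next is a close crop to check it, plus the measurements.

```bash
cat > h.py <<'E'
from plant import *
import cv2, numpy as np
from scipy.spatial.transform import Rotation as Rn
def cam(d):
    return np.array(d["intrinsics"]),np.array(d["eye"]),Rn.from_euler('xyz',d["attitude"],degrees=True).as_matrix()
def proj(d,P):
    K,e,R=cam(d); c=(np.atleast_2d(P)-e)@R; p=c@K.T; return p[:,:2]/p[:,2:]
def onplane(d,px,z):
    K,e,R=cam(d); px=np.atleast_2d(px).astype(float)
    r=np.c_[px,np.ones(len(px))]@np.linalg.inv(K).T@R.T
    return e+r*((z-e[2])/r[:,2])[:,None]
E
python3 - <<'E'
from h import *
d=snapshot("top"); e=snapshot("scene")
a=cv2.resize(d["frame"][120:220,245:410],None,fx=4.8,fy=4.8,interpolation=cv2.INTER_CUBIC)
cv2.imwrite("pics/c1.png",a)
a=cv2.resize(d["frame"][140:215,105:205],None,fx=6,fy=6,interpolation=cv2.INTER_CUBIC)
cv2.imwrite("pics/c2.png",a)
np.save("t0.npy",d,allow_pickle=True);np.save("s0.npy",e,allow_pickle=True)
for n,p,z in(("cop",(289,175),.042),("alu",(359,163),.042),("bedA",(130,167),.034),("bedB",(182,188),.034),("bdTL",(256,152),.016),("bdTR",(390,131),.016)):
    print(n,onplane(d,p,z)[0].round(4))
E
```

```text
cop [ 0.4899 -0.0107  0.042 ]
alu [ 0.5219 -0.1698  0.042 ]
bedA [0.5009 0.3576 0.034 ]
bedB [0.4547 0.2336 0.034 ]
bdTL [0.5485 0.0667 0.016 ]
bdTR [ 0.6078 -0.2504  0.016 ]
```

```bash
sleep 1
```

```text
(no output)
```

View pics/c1.png

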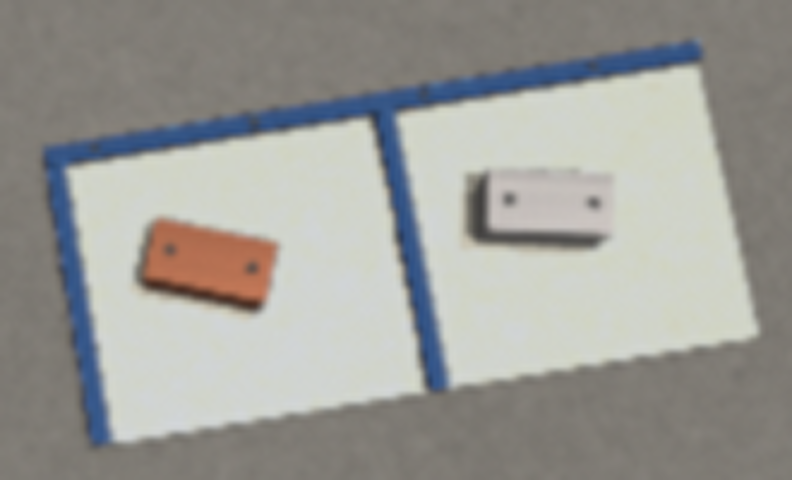

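View pics/c2.png

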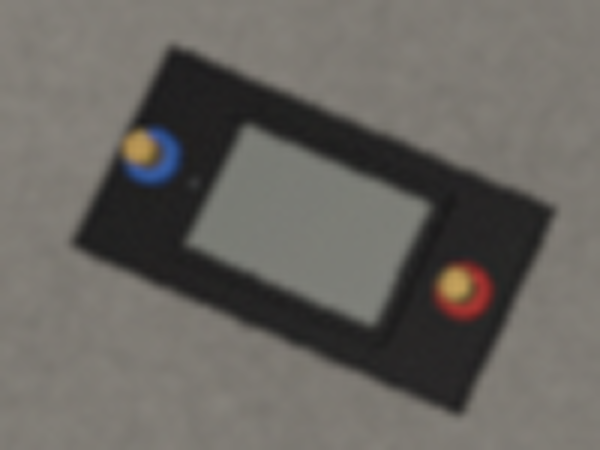

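The crop confirms it: a copper-orange block with two dark dots at crop (209,262), in the left bay beside the far and left fences. The bed's recess is visible, with blue and red terminals. Now the scene crops, so I can fit poses with both cameras.

```bash
python3 - <<'E'
from h import *
d=np.load("s0.npy",allow_pickle=True).item()
a=cv2.resize(d["frame"][110:235,120:285],None,fx=4.8,fy=4.8,interpolation=cv2.INTER_CUBIC)
cv2.imwrite("pics/c3.png",a)
a=cv2.resize(d["frame"][240:355,285:385],None,fx=5,fy=5,interpolation=cv2.INTER_CUBIC)
cv2.imwrite("pics/c4.png",a)
E
sleep 1
```

```text
(no output)
```

View pics/c3.png

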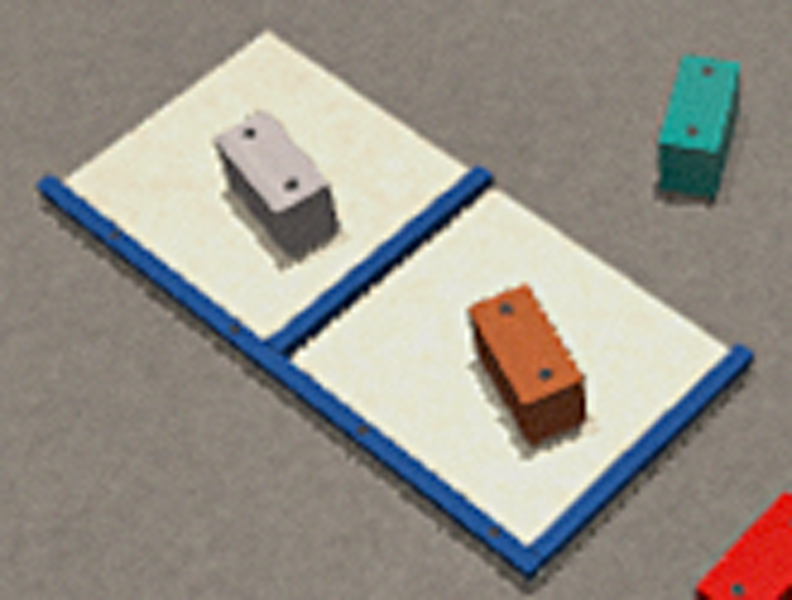

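View pics/c4.png

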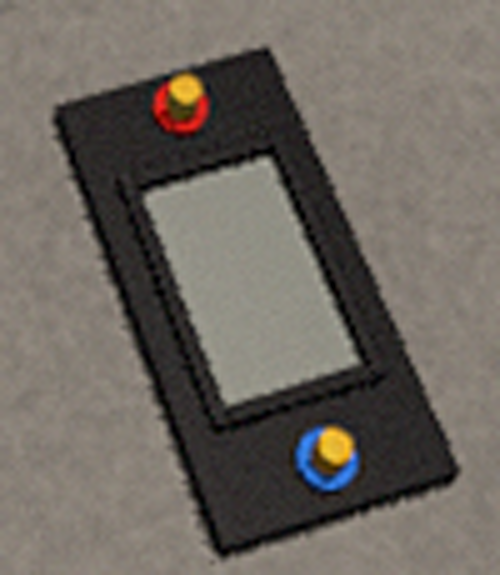

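```bash
cat > fit.py <<'E'
from h import *
from scipy.optimize import least_squares
def uc(p,f,ox,oy): p=np.array(p,float); return (p+.5)/f-.5+[ox,oy]
def fit(obs,x0):
    # obs: list (snap, body pts (mm), pixels)
    def pts(x,B):
        B=np.array(B)/1000.; c,s=np.cos(x[2]),np.sin(x[2])
        return np.c_[x[0]+c*B[:,0]-s*B[:,1],x[1]+s*B[:,0]+c*B[:,1],B[:,2]]
    f=lambda x:np.concatenate([(proj(d,pts(x,B))-p).ravel() for d,B,p in obs])
    r=least_squares(f,x0,loss='soft_l1'); return r.x,f(r.x).reshape(-1,2)
E
python3 - <<'E'
from fit import *
t=np.load("t0.npy",allow_pickle=True).item();s=np.load("s0.npy",allow_pickle=True).item()
def rep(n,obs,x0):
    for lab,o in(("both",obs),("top",obs[:1]),("scene",obs[1:])):
        x,r=fit(o,x0); print(n,lab,x[:2].round(4),np.degrees(x[2]).round(2),"res",r.round(1).tolist() if lab=="both" else abs(r).max().round(1))
# board
BT=[[75,165,16],[75,-165,16],[-75,-165,6],[-75,165,16],[65,155,16],[-75,0,16],[-75,-10,16]]
pt=uc([[45,148],[701,44],[759,336],[96,445],[68,168],[427,391],[447,386]],4.8,245,120)
BS=[[75,165,16],[75,-165,16],[-75,-165,6],[-75,165,16]]
ps=uc([[530,568],[40,184],[267,31],[747,350]],4.8,120,110)
rep("board",[(t,BT,pt),(s,BS,ps)],[.5,-.09,.18])
BB=[[45,85,12],[45,-85,12],[-45,-85,12],[-45,85,12],[27,42,12],[27,-42,12],[-27,42,12],[-27,-42,12],[0,68,34],[0,-68,34]]
pt=uc([[172,44],[553,210],[462,413],[73,243],[243,124],[433,207],[186,243],[377,328],[140,148],[456,284]],6,105,140)
# scene: far corner etc.
BS=[[45,85,12],[45,-85,12],[-45,-85,12],[-45,85,12],[0,68,34],[0,-68,34]]
ps=uc([[220,548],[57,108],[267,48],[456,472],[335,445],[186,89]],5,285,240)
rep("bed",[(t,BB,pt),(s,BS,ps)],[.48,.3,-.35+.0])
C=[[15,30,42],[15,-30,42],[-15,-30,42],[-15,30,42]]
rep("cop",[(t,C,uc([[157,219],[278,242],[265,300],[145,279]],4.8,245,120)),(s,C,uc([[524,404],[469,309],[527,286],[583,381]],4.8,120,110))],[.49,-.01,-.2])
rep("alu",[(t,C,uc([[487,170],[613,173],[611,234],[487,233]],4.8,245,120)),(s,C,uc([[272,210],[215,141],[262,111],[328,186]],4.8,120,110))],[.52,-.17,0.])
E
```

```text
board both [ 0.5096 -0.1039] 10.97 res [[-0.4, 0.2], [-0.2, -0.5], [0.3, 0.7], [-0.5, 0.5], [-0.3, -0.7], [0.9, 0.1], [0.9, 0.5], [-0.3, 1.1], [-1.4, -0.2], [-0.1, -0.5], [1.4, 0.3]]
board top [ 0.5099 -0.1037] 10.9 res 0.9
board scene [ 0.5088 -0.1043] 11.04 res 1.6
bed both [0.4823 0.3002] -21.9 res [[-0.3, -0.4], [0.3, -0.5], [-0.8, 0.5], [-0.8, 0.3], [0.6, -0.1], [0.6, -0.2], [0.0, 0.6], [0.1, 0.4], [-0.1, -0.2], [-0.0, 0.1], [-0.1, 0.9], [-1.0, -0.8], [0.2, -1.0], [1.1, 0.3], [-0.3, 0.2], [-0.3, -0.1]]
bed top [0.4824 0.3001] -21.84 res 0.7
bed scene [0.482  0.3002] -21.97 res 1.2
cop both [ 0.4928 -0.0091] -10.35 res [[-0.6, -0.4], [-0.0, 0.0], [0.2, 0.6], [-0.7, -0.3], [-0.2, 0.5], [-0.8, -0.4], [-0.2, -0.9], [0.5, -0.4]]
cop top [ 0.4927 -0.0098] -9.42 res 0.6
cop scene [ 0.493  -0.0082] -11.15 res 0.8
alu both [ 0.5253 -0.17  ] -0.52 res [[-0.2, -0.3], [-0.1, -0.1], [0.4, 0.1], [-0.2, -0.6], [0.6, 0.9], [-1.1, -0.7], [0.4, -0.5], [0.4, -0.5]]
alu top [ 0.5247 -0.17  ] 0.09 res 0.5
alu scene [ 0.526  -0.1695] -1.1 res 1.2
```

Both cameras agree to about 1 mm, so the fits are usable. I'll write a planner helper that only computes numbers.

```bash
cat > go.py <<'E'
from h import *
BO=np.array([.5096,-.1039]);BY=10.95
BED=np.array([.4823,.3002]);BEDY=-21.9
def bw(u,v,o=BO,y=BY):
    a=np.radians(y);return o+np.array([np.cos(a)*u-np.sin(a)*v,np.sin(a)*u+np.cos(a)*v])/1000
def wb(p,o=BO,y=BY):
    a=np.radians(y);d=(np.array(p)[:2]-o)*1000;return np.array([np.cos(a)*d[0]+np.sin(a)*d[1],-np.sin(a)*d[0]+np.cos(a)*d[1]])
def need(xy,tipz,yaw):
    s=state();R=Rn.from_euler('xyz',s["tool_rot"],degrees=True)
    T=Rn.from_euler('xyz',[180,0,yaw],degrees=True)
    d=np.r_[xy,tipz+.166]-s["ee_pos"]
    print("now",s["ee_pos"].round(4),s["tool_rot"].round(2),"tip z",(s["ee_pos"][2]-.166).round(4),"t",round(s["time"],2),"F",s["force"].round(1),"w",s["grip_width"].round(4))
    print("board uv",wb(s["ee_pos"]).round(1),"bed uv",wb(s["ee_pos"],BED,BEDY).round(1))
    print("shift/150 cur frame",(R.inv().apply(d)/.15).round(3),"in goal frame",(T.inv().apply(d)/.15).round(3),"turn/pi",((R.inv()*T).as_rotvec()/np.pi).round(4))
E
python3 -c "
from go import *
need(bw(-50,98),.016,190.95)"
```

```text
Traceback (most recent call last):
  File "go.py", line 12, in need
    print("now",s["ee_pos"].round(4),s["tool_rot"].round(2),"tip z",(s["ee_pos"][2]-.166).round(4),"t",round(s["time"],2),"F",s["force"].round(1),"w",s["grip_width"].round(4))
                                                                                                                                                      ^^^^^^^^^^^^^^^^^^^^^
AttributeError: 'float' object has no attribute 'round'
```

```bash
sed -i 's/s\["grip_width"\].round(4)/round(s["grip_width"],4)/' go.py
python3 -c "
from go import *
need(bw(-50,98),.016,190.95)"
```

```text
now [0.2321 0.5259 0.4042] [-1.7994e+02 -1.0000e-02  1.5618e+02] tip z 0.2382 t 0.2 F [-0.2 -0.9 -0.1] w 0.0881
board uv [-152.8  671.1] bed uv [-316.3  116.1]
shift/150 cur frame [-2.742 -2.746  1.483] in goal frame [-0.685 -3.82   1.481] turn/pi [-0.0003 -0.0002 -0.1932]
```

```bash
python3 -m inch '[[20,[-0.25,-0.25,0],[0,0,0]],[20,[-0.25,-0.25,0],[0,0,0]],[20,[-0.25,-0.25,0],[0,0,0]],[20,[-0.25,-0.25,0],[0,0,0]],[20,[-0.25,-0.25,0],[0,0,0]],[20,[-0.25,-0.25,0],[0,0,0]],[20,[-0.25,-0.25,0],[0,0,0]],[20,[-0.25,-0.25,0],[0,0,0]],[20,[-0.25,-0.25,0],[0,0,0]],[20,[-0.25,-0.25,0],[0,0,0]]]' 40; python3 -c "
from go import *
need(bw(-50,98),.016,190.95)"
```

```text
time: 1.45
ee_pos: [0.4277, 0.0196, 0.4043]
tool_rot: [180.0, 0.2, 156.6]
force: [0.7, -0.5, 0.2]
grip_width: 0.0196
now [0.4277 0.0196 0.4043] [179.97   0.2  156.62] tip z 0.2383 t 1.45 F [ 0.7 -0.5  0.2] w 0.0196
board uv [-56.9 136.8] bed uv [  54.  -280.7]
shift/150 cur frame [-0.179 -0.188  1.483] in goal frame [-0.046 -0.258  1.482] turn/pi [-0.0002  0.0011 -0.1907]
```

```bash
python3 -m inch '[[20,[-0.18,-0.18,0],[0,0,0]],[20,[0,0,0.25],[0,0,-0.05]],[20,[0,0,0.25],[0,0,-0.05]],[20,[0,0,0.25],[0,0,-0.05]],[20,[0,0,0.25],[0,0,-0.04]]]'; python3 -c "
from go import *
need(bw(-50,98),.016,190.95)"
```

```text
time: 2.08
ee_pos: [0.4456, -0.0227, 0.2539]
tool_rot: [-179.6, 0.7, -168.6]
force: [-0.2, -0.0, -0.2]
grip_width: 0.0202
now [ 0.4456 -0.0227  0.2539] [-179.61    0.67 -168.57] tip z 0.0879 t 2.08 F [-0.2 -0.  -0.2] w 0.0202
board uv [-47.5  91.9] bed uv [  86.4 -313.3]
shift/150 cur frame [0.022 0.044 0.479] in goal frame [0.017 0.041 0.479] turn/pi [-0.0022  0.0037  0.0026]
```

```bash
python3 -m inch '[[20,[0.02,0.04,0.24],[-0.002,0.004,0.003]],[20,[0,0,0.18],[0,0,0]],[20,[0,0,0.05],[0,0,0]],[20,[0,0,0],[0,0,0]]]'; python3 - <<'E'
from go import *
need(bw(-50,98),.016,190.95)
d=snapshot("top");cv2.imwrite("pics/t1.png",cv2.resize(d["frame"][110:230,225:415],None,fx=4,fy=4))
E
```

```text
time: 2.58
ee_pos: [0.4403, -0.0172, 0.1791]
tool_rot: [179.9, -0.3, -169.1]
force: [-0.5, 0.2, 0.3]
grip_width: 0.0203
now [ 0.4403 -0.0172  0.1791] [ 179.87   -0.34 -169.07] tip z 0.0131 t 2.58 F [-0.5  0.2  0.3] w 0.0203
board uv [-51.5  98.3] bed uv [  79.5 -310.2]
shift/150 cur frame [-0.01  -0.002 -0.019] in goal frame [-0.01  -0.002 -0.019] turn/pi [ 0.0007 -0.0019 -0.0001]
```

View pics/t1.png

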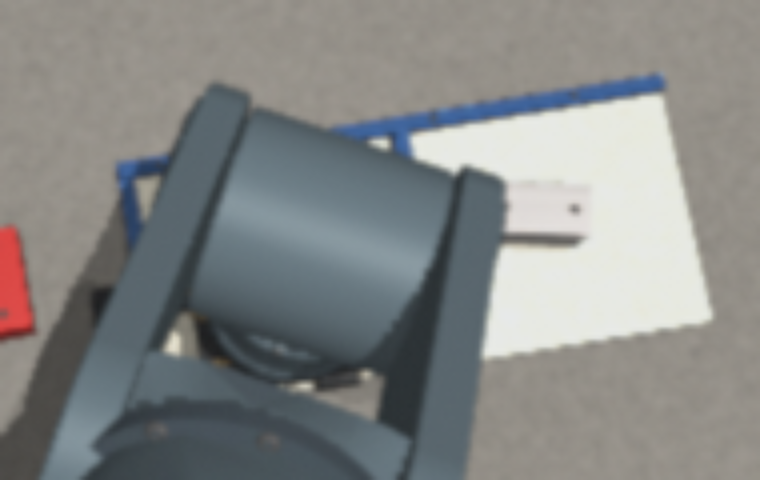

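The top view is blocked by the arm, so I'll use the scene view. Pushing toward the far fence now; +u is −x in the tool frame.

```bash
python3 -m inch '[[20,[-0.08,0,-0.015],[0,0,0]],[20,[-0.06,0,0],[0,0,0]],[20,[-0.06,0,0],[0,0,0]],[20,[-0.06,0,0],[0,0,0]],[20,[-0.06,0,0],[0,0,0]],[20,[-0.06,0,0],[0,0,0]],[20,[-0.05,0,0],[0,0,0]]]'; python3 - <<'E'
from go import *
need(bw(26,98),.016,190.95)
d=snapshot("scene");cv2.imwrite("pics/s1.png",cv2.resize(d["frame"][100:240,120:300],None,fx=4,fy=4))
E
```

```text
time: 3.5
ee_pos: [0.507, -0.0044, 0.1841]
tool_rot: [179.9, -0.6, -169.0]
force: [-7.2, -1.8, 6.2]
grip_width: 0.0204
now [ 0.507  -0.0044  0.1841] [ 179.91   -0.63 -168.98] tip z 0.0181 t 3.5 F [-7.2 -1.8  6.2] w 0.0204
board uv [16.3 98.1] bed uv [ 136.6 -273.4]
shift/150 cur frame [-0.064 -0.001  0.013] in goal frame [-0.064 -0.001  0.014] turn/pi [ 0.0005 -0.0035  0.0004]
```

View pics/s1.png

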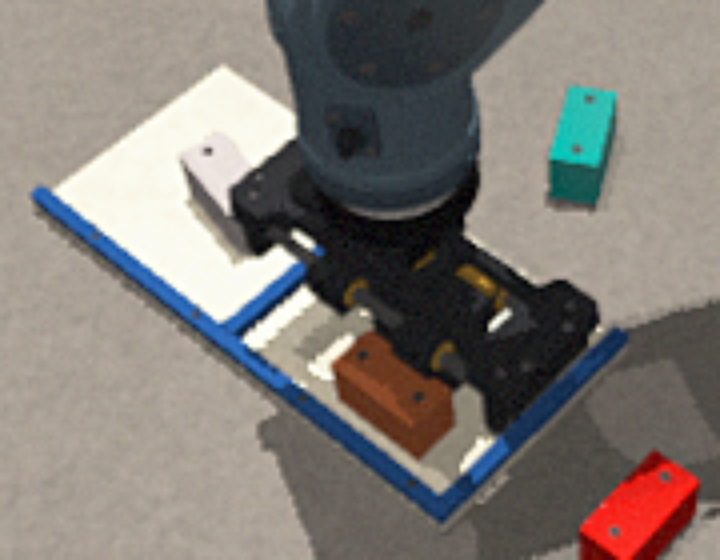

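The block has squared up against the fingers and the far fence is about 10 mm away. Creeping in.

```bash
python3 -m inch '[[20,[-0.03,0,0.012],[0,0,0]],[20,[-0.02,0,0],[0,0,0]],[20,[-0.012,0,0],[0,0,0]]]'; python3 -c "
from go import *
need(bw(26,98),.016,190.95)"
```

```text
time: 3.92
ee_pos: [0.5158, -0.0022, 0.1818]
tool_rot: [179.8, -1.0, -168.9]
force: [-7.7, -3.1, 6.1]
grip_width: 0.0199
now [ 0.5158 -0.0022  0.1818] [ 179.83   -0.99 -168.9 ] tip z 0.0158 t 3.92 F [-7.7 -3.1  6.1] w 0.0199
board uv [25.4 98.6] bed uv [ 143.9 -268.1]
shift/150 cur frame [-0.004 -0.004 -0.001] in goal frame [-0.004 -0.004 -0.001] turn/pi [ 0.0009 -0.0055  0.0008]
```

```bash
python3 -m inch '[[20,[-0.008,0,0],[0,-0.005,0]],[20,[-0.008,0,0],[0,0,0]]]'; python3 -c "
from go import *
need(bw(26,98),.016,190.95)"
```

```text
time: 4.18
ee_pos: [0.5161, -0.002, 0.1812]
tool_rot: [179.8, -0.6, -168.8]
force: [-6.7, -3.0, 5.8]
grip_width: 0.0199
now [ 0.5161 -0.002   0.1812] [ 179.77   -0.62 -168.84] tip z 0.0152 t 4.17 F [-6.7 -3.   5.8] w 0.0199
board uv [25.8 98.8] bed uv [ 144.1 -267.8]
shift/150 cur frame [-0.002 -0.005 -0.005] in goal frame [-0.002 -0.005 -0.005] turn/pi [ 0.0012 -0.0034  0.0012]
```

```bash
python3 -m inch '[[20,[-0.025,0,0],[0,-0.004,0]],[20,[-0.025,0,0],[0,0,0]]]'; python3 - <<'E'
from go import *
need(bw(26,98),.016,190.95)
d=snapshot("scene");cv2.imwrite("pics/s2.png",cv2.resize(d["frame"][130:240,160:290],None,fx=5,fy=5))
E
```

```text
time: 4.42
ee_pos: [0.5177, -0.0017, 0.1805]
tool_rot: [179.6, -1.2, -168.7]
force: [-17.9, -7.4, 16.1]
grip_width: 0.0197
now [ 0.5177 -0.0017  0.1805] [ 179.64   -1.21 -168.72] tip z 0.0145 t 4.42 F [-17.9  -7.4  16.1] w 0.0197
board uv [27.4 98.8] bed uv [ 145.5 -266.9]
shift/150 cur frame [ 0.01  -0.005 -0.01 ] in goal frame [ 0.009 -0.005 -0.01 ] turn/pi [ 0.002  -0.0067  0.0018]
```

View pics/s2.png

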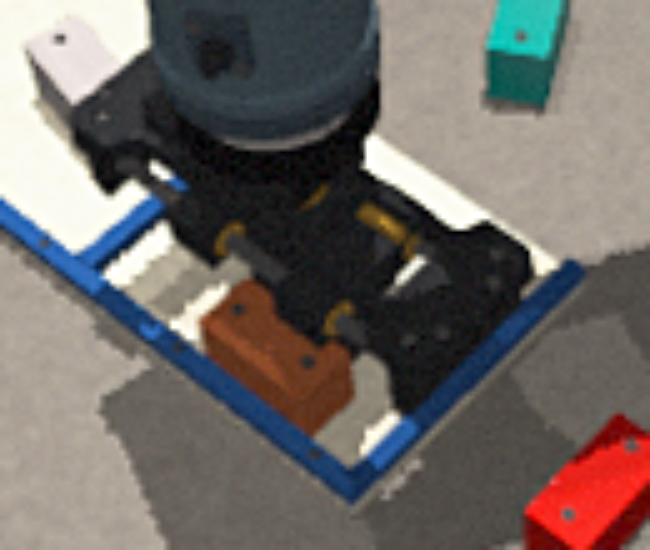

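At 18 N it is seated on the far fence. Backing off, closing the fingers, and going round to the right end of the block.

```bash
python3 -m inch '[[20,[0.1,0,-0.02],[0,0,0]],[0,[0.12,0,0],[0,0,0]],[0,[0,0,0],[0,0,0]],[0,[0,-0.22,0],[0,0,0]],[0,[0,-0.22,0],[0,0,0]],[0,[0,0,0],[0,0,0]]]'; python3 - <<'E'
from go import *
need(bw(48,33),.015,190.95)
d=snapshot("scene");cv2.imwrite("pics/s3.png",cv2.resize(d["frame"][130:240,160:290],None,fx=5,fy=5))
E
```

```text
time: 5.22
ee_pos: [0.5026, -0.0741, 0.1852]
tool_rot: [179.8, -0.8, -168.7]
force: [0.7, 0.6, -0.2]
grip_width: 0.0004
now [ 0.5026 -0.0741  0.1852] [ 179.77   -0.76 -168.7 ] tip z 0.0192 t 5.22 F [ 0.7  0.6 -0.2] w 0.0004
board uv [-1.2 30.6] bed uv [ 158.5 -339.7]
shift/150 cur frame [-0.328  0.014  0.024] in goal frame [-0.328  0.016  0.028] turn/pi [ 0.0013 -0.0042  0.002 ]
```

View pics/s3.png

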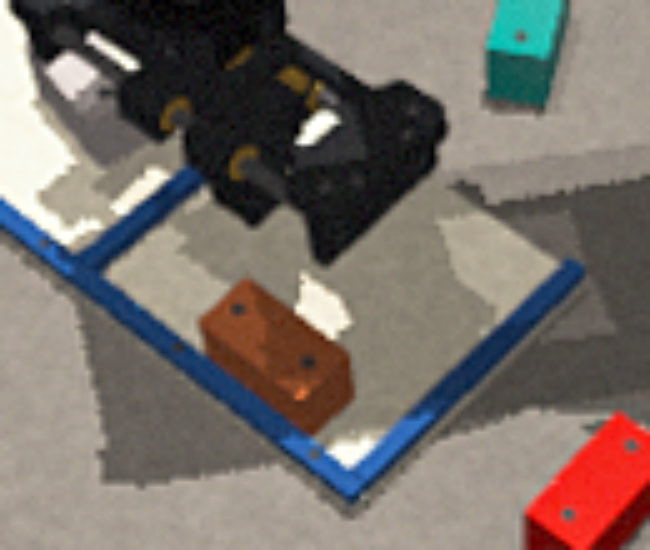

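```bash
python3 - <<'E'
from fit import *
from go import wb
s=snapshot("scene")
C=[[15,30,42],[15,-30,42],[-15,-30,42],[-15,30,42]]
x,r=fit([(s,C,uc([[303,396],[202,322],[247,280],[351,354]],5,160,130))],[.53,0,.19]);print(x,wb(x),np.degrees(x[2]),r.round(1).tolist())
E
```

```text
[0.53948263 0.00552393 0.20637352] [ 50.12389458 101.75540558] 11.824331913432884 [[0.1, 1.1], [-1.0, -0.0], [0.1, -0.8], [0.5, -0.2]]
```

Block at u=50.1, v≈101.8, yaw within 1° of the board. Moving behind its end and pushing left (+y in the tool frame).

```bash
python3 -m inch '[[0,[-0.17,0.01,0.015],[0,-0.004,0.002]],[0,[-0.15,0,0],[0,0,0]],[0,[0,0,0],[0,0,0]],[0,[0,0.06,0],[0,0,0]],[0,[0,0.06,0],[0,0,0]],[0,[0,0.06,0],[0,0,0]],[0,[0,0.05,0],[0,0,0]],[0,[0,0.03,0],[0,0,0]]]'; python3 - <<'E'
from go import *
need(bw(48,77.5),.015,190.95)
E
```

```text
time: 6.32
ee_pos: [0.5393, -0.0172, 0.1819]
tool_rot: [179.8, -0.2, -168.8]
force: [0.8, -15.2, 5.7]
grip_width: 0.0007
now [ 0.5393 -0.0172  0.1819] [ 179.76   -0.19 -168.76] tip z 0.0159 t 6.33 F [  0.8 -15.2   5.7] w 0.0007
board uv [45.6 79.5] bed uv [ 171.3 -273.2]
shift/150 cur frame [-0.016 -0.013  0.006] in goal frame [-0.016 -0.013  0.006] turn/pi [ 0.0013 -0.001   0.0016]
```

15 N: it has met the left fence. Back off and look.

```bash
python3 -m inch '[[0,[0,-0.1,0],[0,0,0]],[0,[0.16,-0.05,0],[0,0,0]],[0,[0.22,0,0],[0,0,0]],[0,[0,0,0],[0,0,0]]]'; python3 - <<'E'
from go import *
need(bw(0,120),.016,190.95)
d=snapshot("scene");np.save("s4.npy",d,allow_pickle=True);cv2.imwrite("pics/s4.png",cv2.resize(d["frame"][150:240,190:290],None,fx=6,fy=6,interpolation=cv2.INTER_CUBIC))
E
```

```text
time: 6.82
ee_pos: [0.4866, -0.0518, 0.1818]
tool_rot: [179.6, -0.2, -168.8]
force: [0.9, 0.1, -0.1]
grip_width: 0.0002
now [ 0.4866 -0.0518  0.1818] [ 179.62   -0.21 -168.77] tip z 0.0158 t 6.83 F [ 0.9  0.1 -0.1] w 0.0002
board uv [-12.7  55.5] bed uv [ 135.3 -325. ]
shift/150 cur frame [-0.087  0.43   0.001] in goal frame [-0.085  0.43  -0.001] turn/pi [ 0.0021 -0.0012  0.0015]
```

View pics/s4.png

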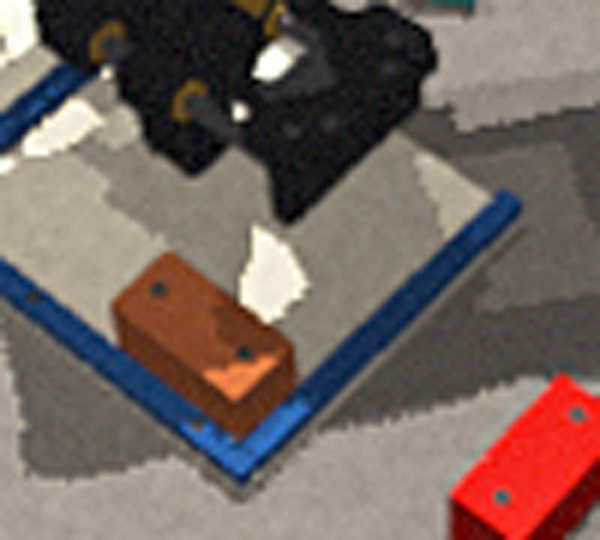

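It sits in the corner, crop (205,345). I'll give a second gentle nudge toward the far fence to square it.

```bash
python3 -m inch '[[12,[0,0.22,0],[0,0,0]],[12,[0,0.22,0],[0,0,0]],[12,[-0.06,0,0],[0,0,0]],[12,[-0.08,0,0],[0,0,0]],[12,[-0.06,0,0],[0,0,0]],[12,[-0.04,0,0],[0,0,0]],[12,[-0.02,0,0],[0,0,0]]]'; python3 - <<'E'
from go import *
need(bw(27,120),.016,190.95)
E
```

```text
time: 7.75
ee_pos: [0.5142, 0.0183, 0.1824]
tool_rot: [179.5, -1.4, -168.8]
force: [-10.3, -0.6, 8.8]
grip_width: 0.0119
now [0.5142 0.0183 0.1824] [ 179.5    -1.38 -168.83] tip z 0.0164 t 7.75 F [-10.3  -0.6   8.8] w 0.0119
board uv [ 27.7 119.1] bed uv [ 134.7 -249.7]
shift/150 cur frame [0.005 0.006 0.003] in goal frame [0.005 0.006 0.003] turn/pi [ 0.0028 -0.0077  0.0012]
```

```bash
python3 -m inch '[[12,[0.1,0,0],[0,0,0]],[12,[0.2,0,-0.1],[0,0,0]],[12,[0.2,0,-0.4],[0,0,0]],[12,[0.2,0,-0.4],[0,0,0]],[12,[0,0,0],[0,0,0]]]'; python3 - <<'E'
from go import *
need(bw(48,125),.1,100.95)
for n,(a,b,c,e) in(("scene",(150,240,190,290)),("top",(130,220,240,340))):
    d=snapshot(n);np.save(n[0]+"5.npy",d,allow_pickle=True);cv2.imwrite(f"pics/{n[0]}5.png",cv2.resize(d["frame"][a:b,c:e],None,fx=6,fy=6,interpolation=cv2.INTER_CUBIC))
E
```

```text
time: 8.38
ee_pos: [0.4195, -0.0061, 0.3175]
tool_rot: [179.6, -1.3, -169.1]
force: [0.5, 0.4, 0.1]
grip_width: 0.0121
now [ 0.4195 -0.0061  0.3175] [ 179.6    -1.29 -169.1 ] tip z 0.1515 t 8.38 F [0.5 0.4 0.1] w 0.0121
board uv [-69.8 113.2] bed uv [  56.  -307.6]
shift/150 cur frame [-0.793  0.077  0.326] in goal frame [0.079 0.786 0.343] turn/pi [-0.0039 -0.0074  0.4997]
```

View pics/s5.png

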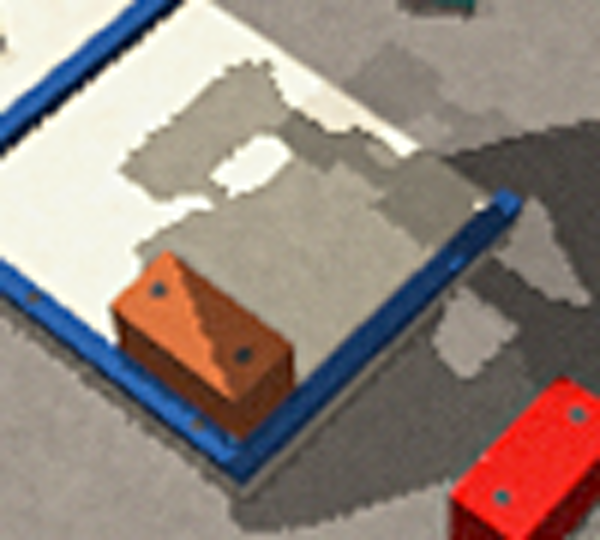

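View pics/t5.png

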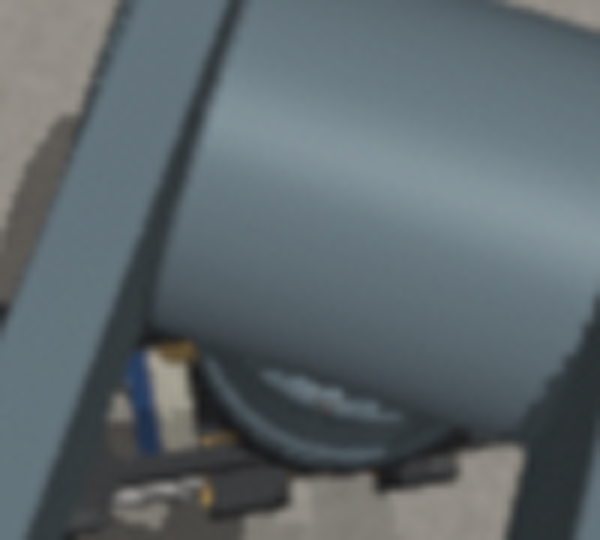

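The scene view shows the block snug in the corner. I'll swing aside, turning to grip yaw meanwhile, for an unobstructed top view.

```bash
python3 -m inch '[[60,[0,0.4,0],[0,0,0]],[60,[0,0.4,0],[0,0,0]],[60,[0,0.4,0],[0,0,0]],[60,[0,0.4,0],[0,0,0.055]],[60,[0,0,0],[-0.002,-0.003,0.055]],[60,[0,0,0],[0,0,0.055]],[60,[0,0,0],[0,0,0.055]],[60,[0,0,0],[0,0,0.055]],[60,[0,0,0],[0,0,0.055]],[60,[0,0,0],[0,0,0.055]],[60,[0,0,0],[0,0,0.055]],[60,[0,0,0],[0,0,0.055]]]'; python3 - <<'E'
from go import *
need(bw(48,125),.1,100.95)
for n,(a,b,c,e) in(("scene",(150,240,190,290)),("top",(115,215,245,345))):
    d=snapshot(n);np.save(n[0]+"6.npy",d,allow_pickle=True);cv2.imwrite(f"pics/{n[0]}6.png",cv2.resize(d["frame"][a:b,c:e],None,fx=6,fy=6,interpolation=cv2.INTER_CUBIC))
E
```

```text
time: 9.98
ee_pos: [0.3776, 0.2291, 0.2911]
tool_rot: [-176.3, -0.7, 100.0]
force: [0.2, 0.0, 0.6]
grip_width: 0.06
now [0.3776 0.2291 0.2911] [-176.31   -0.7   100.01] tip z 0.1251 t 9.97 F [0.2 0.  0.6] w 0.06
board uv [-66.4 352. ] bed uv [ -70.6 -105. ]
shift/150 cur frame [-1.503  0.795  0.098] in goal frame [-1.513  0.762  0.167] turn/pi [-0.0204 -0.0041 -0.0051]
```

View pics/s6.png

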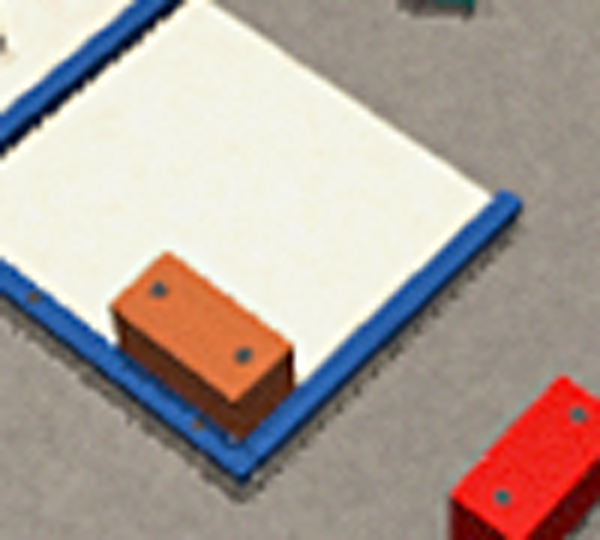

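View pics/t6.png

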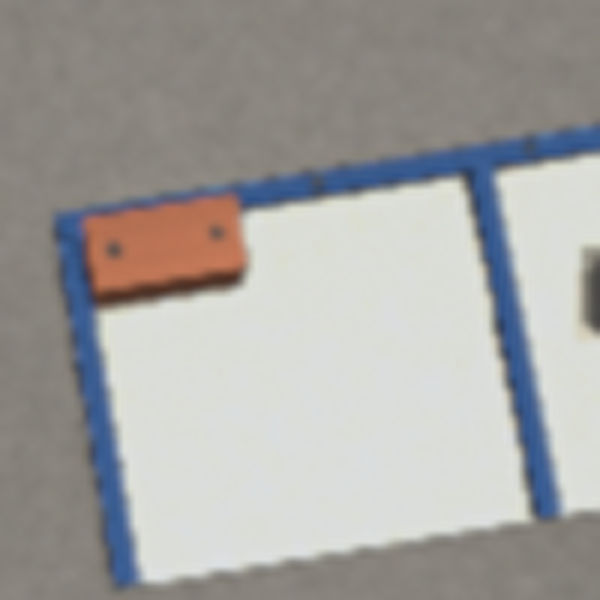

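The top view shows the block at crop (166,245), tight against both fences and parallel to them. Fitting its pose for the grip.

```bash
python3 - <<'E'
from fit import *
from go import *
t=np.load("t6.npy",allow_pickle=True).item();s=np.load("s6.npy",allow_pickle=True).item()
C=[[15,30,42],[15,-30,42],[-15,-30,42],[-15,30,42]]
o=[(t,C,uc([[84,215],[241,195],[244,270],[94,291]],6,245,115)),(s,C,uc([[236,402],[112,304],[168,251],[295,347]],6,190,150))]
for q in(o,o[:1],o[1:]):
    x,r=fit(q,[.53,0.03,.19]);print(x[:2].round(4),wb(x).round(1),np.degrees(x[2]).round(2),abs(r).max().round(2))
print(bw(50,125))
need(bw(50,125),.1,100.95)
E
```

```text
[0.5352 0.0292] [ 50.5 125.8] 9.76 0.91
[0.5356 0.0285] [ 50.7 125. ] 8.66 0.82
[0.5349 0.0298] [ 50.3 126.4] 10.66 0.7
[0.53494563 0.02832178]
now [0.3775 0.229  0.2912] [-176.32   -0.72  100.28] tip z 0.1252 t 10.07 F [ 0.1 -0.1 -0.1] w 0.0599
board uv [-66.5 352. ] bed uv [ -70.7 -105.1]
shift/150 cur frame [-1.506  0.802  0.098] in goal frame [-1.513  0.777  0.168] turn/pi [-0.0204 -0.0041 -0.0036]
```

Fitted pose (50.5, 125.8) against the nominal home (50, 125), so flush is confirmed. Moving above it to grip.

```bash
python3 -m inch '[[60,[0,0,0],[-0.02,-0.004,-0.003]],[60,[-0.3,0.15,0.03],[0,0,0]],[60,[-0.3,0.16,0],[0,0,0]],[60,[-0.3,0.16,0],[0,0,0]],[60,[-0.3,0.16,0],[0,0,0]],[60,[-0.3,0.15,0],[0,0,0]],[60,[0,0,0],[0,0,0]]]'; python3 - <<'E'
from go import *
need(bw(50.5,125),.021,100.95)
E
```

```text
time: 10.95
ee_pos: [0.5429, 0.0272, 0.2751]
tool_rot: [-179.2, -0.2, 102.8]
force: [0.4, -0.4, 0.1]
grip_width: 0.0599
now [0.5429 0.0272 0.2751] [-179.16   -0.2   102.83] tip z 0.1091 t 10.95 F [ 0.4 -0.4  0.1] w 0.0599
board uv [ 57.6 122.4] bed uv [ 158.1 -230.7]
shift/150 cur frame [ 0.017 -0.038  0.588] in goal frame [ 0.017 -0.047  0.588] turn/pi [-0.0047 -0.0011  0.0105]
```

```bash
python3 -m inch '[[60,[0.017,-0.045,0.15],[-0.005,-0.001,0.0105]],[60,[0,0,0.15],[0,0,0]],[60,[0,0,0],[0,0,0]]]'; python3 - <<'E'
from go import *
need(bw(50.5,125),.021,100.95)
E
```

```text
time: 11.32
ee_pos: [0.5337, 0.0296, 0.2254]
tool_rot: [-179.7, -0.2, 101.4]
force: [-0.1, 0.6, 0.2]
grip_width: 0.06
now [0.5337 0.0296 0.2254] [-179.69   -0.21  101.37] tip z 0.0594 t 11.32 F [-0.1  0.6  0.2] w 0.06
board uv [ 49.  126.5] bed uv [ 148.6 -231.9]
shift/150 cur frame [-0.011  0.011  0.256] in goal frame [-0.01   0.01   0.256] turn/pi [-0.0017 -0.0012  0.0023]
```

```bash
python3 -m inch '[[60,[-0.011,0.011,0.15],[-0.002,-0.001,0.002]],[60,[0,0,0.08],[0,0,0]],[60,[0,0,0],[0,0,0]]]'; python3 - <<'E'
from go import *
need(bw(50.5,125),.021,100.95)
d=snapshot("scene");cv2.imwrite("pics/s7.png",cv2.resize(d["frame"][130:240,170:300],None,fx=6,fy=5))
E
```

```text
time: 11.7
ee_pos: [0.5355, 0.0301, 0.1907]
tool_rot: [180.0, -0.1, 101.4]
force: [0.4, -0.4, 0.6]
grip_width: 0.0602
now [0.5355 0.0301 0.1907] [ 1.7999e+02 -6.0000e-02  1.0137e+02] tip z 0.0247 t 11.7 F [ 0.4 -0.4  0.6] w 0.0602
board uv [ 50.9 126.6] bed uv [ 150.1 -230.8]
shift/150 cur frame [-0.011 -0.003  0.025] in goal frame [-0.011 -0.002  0.025] turn/pi [ 0.0001 -0.0003  0.0023]
```

View pics/s7.png

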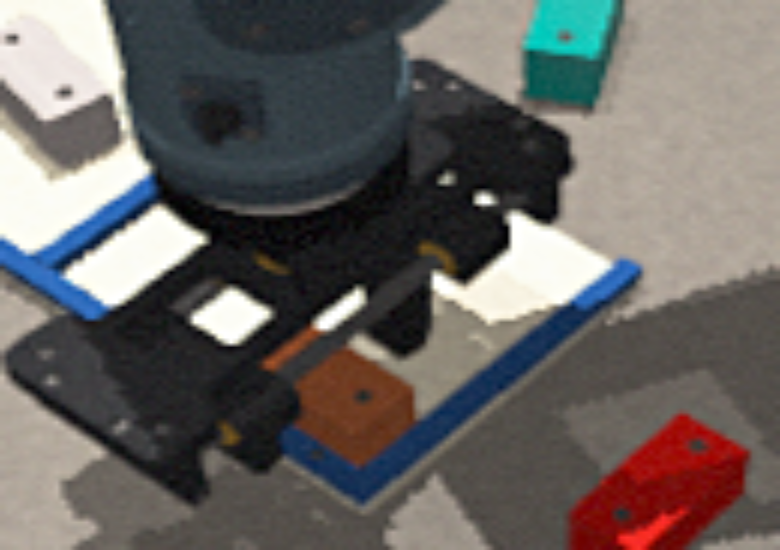

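The fingers straddle the block, one over the far fence. Down 3 mm more and close.

```bash
python3 -m inch '[[60,[-0.005,0,0.022],[0,0,0]],[40,[0,0,0],[0,0,0]],[20,[0,0,0],[0,0,0]],[20,[0,0,0],[0,0,0]],[20,[0,0,0],[0,0,0]]]' 40; python3 -c "
from go import *
need(bw(50.5,125),.021,100.95)"
```

```text
time: 12.38
ee_pos: [0.5349, 0.0289, 0.1896]
tool_rot: [-179.8, -0.0, 101.4]
force: [-0.0, 0.1, -0.7]
grip_width: 0.0295
now [0.5349 0.0289 0.1896] [-1.7982e+02 -2.0000e-02  1.0144e+02] tip z 0.0236 t 12.38 F [-0.   0.1 -0.7] w 0.0295
board uv [ 50.1 125.5] bed uv [ 150.  -232.1]
shift/150 cur frame [-0.004  0.003  0.017] in goal frame [-0.004  0.003  0.017] turn/pi [-0.001  -0.0001  0.0027]
```

```bash
python3 -m inch '[[20,[0,0,-0.1],[0,0,0]],[20,[0,0,-0.25],[0,0,0]],[20,[0,0,-0.25],[0,0,0]],[20,[0,0,-0.2],[0,0,0]],[20,[0,0,0],[0,0,0]]]'; python3 - <<'E'
from go import *
need(BED,.100,68.1)
d=snapshot("scene");cv2.imwrite("pics/s8.png",d["frame"])
E
```

```text
time: 13.0
ee_pos: [0.5342, 0.0293, 0.3135]
tool_rot: [-179.7, -0.1, 101.4]
force: [0.1, 0.2, -5.0]
grip_width: 0.0295
now [0.5342 0.0293 0.3135] [-1.7969e+02 -1.4000e-01  1.0143e+02] tip z 0.1475 t 13.0 F [ 0.1  0.2 -5. ] w 0.0295
board uv [ 49.5 126.1] bed uv [ 149.2 -232. ]
shift/150 cur frame [1.838 0.02  0.321] in goal frame [ 1.546 -0.995  0.317] turn/pi [-0.0019 -0.0003  0.1852]
```

View pics/s8.png

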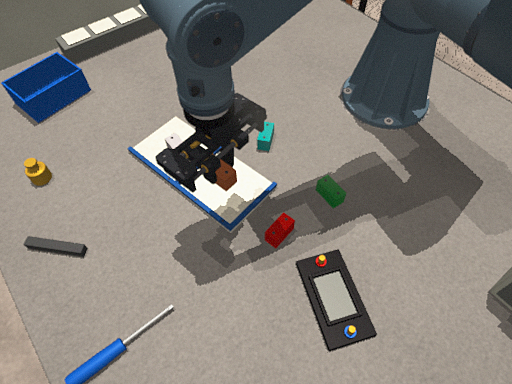

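Block held: 5 N of weight, opening 29.5 mm. Carrying it to the bed.

```bash
python3 -m inch '[[20,[0.2,0,0],[0,0,0]],[20,[0.3,0,0],[0,0,0]],[20,[0.3,0.005,0],[0,0,0]],[20,[0.3,0.005,0],[0,0,0]],[20,[0.3,0.005,0],[0,0,0]],[20,[0.27,0.005,0],[0,0,0]],[20,[0.16,0,0],[0,0,0.03]],[20,[0,0,0],[0,0,0.045]],[20,[0,0,0],[0,0,0.045]],[20,[0,0,0],[0,0,0.045]],[20,[0,0,0],[0,0,0.02]],[20,[0,0,0],[0,0,0]]]'; python3 - <<'E'
from go import *
need(BED,.06,68.1)
E
```

```text
time: 14.55
ee_pos: [0.4705, 0.3059, 0.2862]
tool_rot: [-177.6, 1.5, 67.1]
force: [0.0, 0.1, -5.0]
grip_width: 0.0299
now [0.4705 0.3059 0.2862] [-177.59    1.46   67.05] tip z 0.1202 t 14.55 F [ 0.   0.1 -5. ] w 0.0299
board uv [ 39.5 409.8] bed uv [-13.1   0.9]
shift/150 cur frame [0.006 0.104 0.397] in goal frame [-0.006  0.087  0.401] turn/pi [-0.0135  0.008  -0.006 ]
```

```bash
python3 -m inch '[[20,[0,0,0],[-0.0135,0.008,-0.006]],[20,[-0.006,0.087,0.1],[0,0,0]],[20,[0,0,0.1],[0,0,0]],[20,[0,0,0],[0,0,0]]]'; python3 - <<'E'
from go import *
need(BED,.035,68.1)
d=snapshot("scene");cv2.imwrite("pics/s9.png",cv2.resize(d["frame"][190:384,250:450],None,fx=3.5,fy=3))
d=snapshot("top");cv2.imwrite("pics/t9.png",cv2.resize(d["frame"][100:240,80:260],None,fx=4,fy=4))
E
```

```text
time: 15.05
ee_pos: [0.4815, 0.2989, 0.2495]
tool_rot: [-179.6, 0.3, 68.3]
force: [-0.1, -0.1, -5.1]
grip_width: 0.0297
now [0.4815 0.2989 0.2495] [-179.64    0.31   68.27] tip z 0.0835 t 15.05 F [-0.1 -0.1 -5.1] w 0.0297
board uv [ 48.9 400.8] bed uv [-0.2 -1.5]
shift/150 cur frame [0.012 0.004 0.323] in goal frame [0.01  0.001 0.324] turn/pi [-0.002   0.0017  0.001 ]
```

View pics/s9.png

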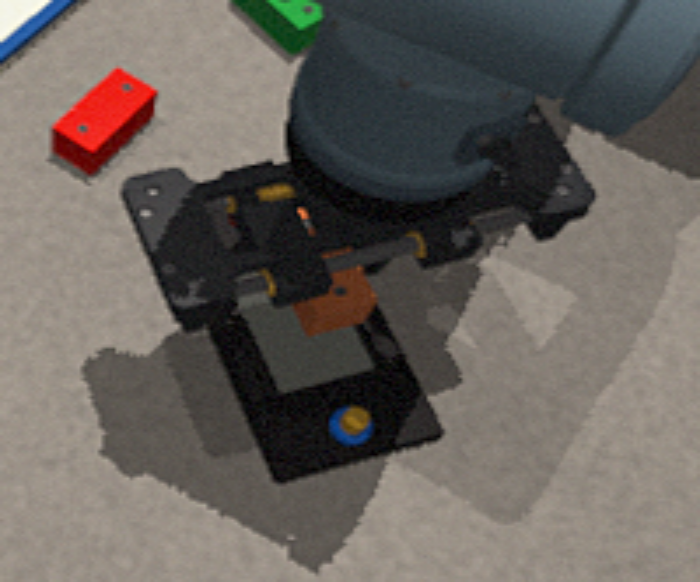

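View pics/t9.png

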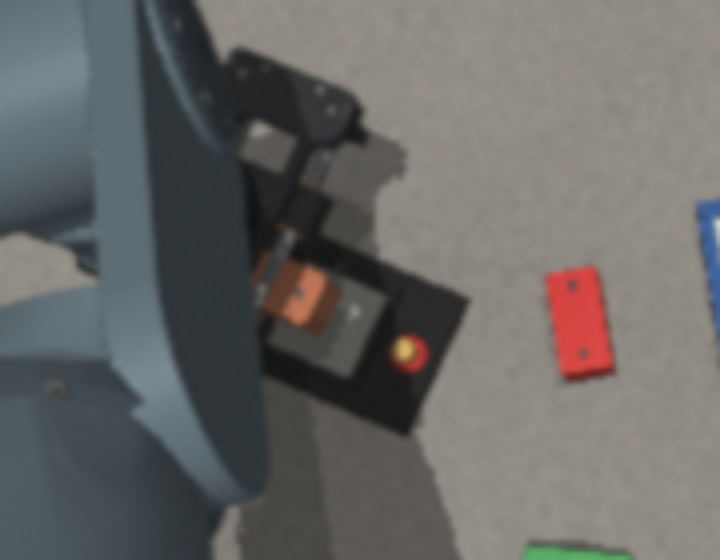

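The block is over the recess, parallel to it, and (−0.2, −1.5) mm from centre. Lowering.

```bash
python3 -m inch '[[20,[0.01,0.001,0.12],[-0.002,0.002,0.001]],[20,[0,0,0.11],[0,0,0]],[20,[0,0,0.04],[0,0,0]],[20,[0,0,0],[0,0,0]]]'; python3 - <<'E'
from go import *
need(BED,.0296,68.1)
E
```

```text
time: 15.65
ee_pos: [0.4838, 0.3013, 0.2111]
tool_rot: [179.8, -0.3, 68.1]
force: [0.1, -0.3, -4.7]
grip_width: 0.0295
now [0.4838 0.3013 0.2111] [179.75  -0.29  68.13] tip z 0.0451 t 15.65 F [ 0.1 -0.3 -4.7] w 0.0295
board uv [ 51.7 402.7] bed uv [1.  1.6]
shift/150 cur frame [-0.011 -0.007  0.103] in goal frame [-0.01  -0.007  0.103] turn/pi [ 0.0014 -0.0016  0.0002]
```

```bash
python3 -m inch '[[20,[-0.008,-0.005,0.05],[0.001,-0.002,0]],[20,[0,0,0.03],[0,0,0]],[20,[0,0,0],[0,0,0]]]'; python3 - <<'E'
from go import *
need(BED,.0296,68.1)
E
```

```text
time: 16.02
ee_pos: [0.4831, 0.3006, 0.1993]
tool_rot: [179.9, 0.0, 68.1]
force: [0.3, -0.1, -4.2]
grip_width: 0.0295
now [0.4831 0.3006 0.1993] [1.7987e+02 3.0000e-02 6.8140e+01] tip z 0.0333 t 16.02 F [ 0.3 -0.1 -4.2] w 0.0295
board uv [ 50.9 402.2] bed uv [0.6 0.7]
shift/150 cur frame [-0.005 -0.004  0.025] in goal frame [-0.005 -0.004  0.025] turn/pi [0.0007 0.0002 0.0002]
```

```bash
python3 -m inch '[[20,[0,0,0.012],[0.001,0,0]],[20,[0,0,0.01],[0,0,0]]]'; python3 - <<'E'
from go import *
need(BED,.0296,68.1)
E
```

```text
time: 16.27
ee_pos: [0.4834, 0.3007, 0.1963]
tool_rot: [-180.0, -0.0, 68.1]
force: [-0.6, -0.4, -5.0]
grip_width: 0.0297
now [0.4834 0.3007 0.1963] [-179.97   -0.     68.14] tip z 0.0303 t 16.27 F [-0.6 -0.4 -5. ] w 0.0297
board uv [ 51.1 402.2] bed uv [0.9 0.9]
shift/150 cur frame [-0.006 -0.006  0.005] in goal frame [-0.006 -0.006  0.005] turn/pi [-0.0001 -0.      0.0002]
```

```bash
python3 -m inch '[[20,[0,0,0.01],[0,0,0]]]'; python3 -m inch '[[20,[0,0,0.01],[0,0,0]]]'
```

```text
time: 16.4
ee_pos: [0.4836, 0.3007, 0.1956]
tool_rot: [-180.0, 0.0, 68.1]
force: [-5.9, -2.8, 11.5]
grip_width: 0.0298
time: 16.52
ee_pos: [0.4837, 0.3008, 0.1955]
tool_rot: [-180.0, 0.0, 68.2]
force: [-7.3, -4.8, 14.1]
grip_width: 0.0297
```

Floor contact came at TCP z 0.1955, exactly as expected. Releasing and lifting straight up.

```bash
python3 -m inch '[[20,[0,0,-0.003],[0,0,0]],[40,[0,0,0],[0,0,0]],[55,[0,0,0],[0,0,0]],[55,[0,0,0],[0,0,0]],[55,[0,0,-0.05],[0,0,0]],[55,[0,0,-0.15],[0,0,0]],[55,[0,0,-0.3],[0,0,0]],[55,[0,0,-0.4],[0,0,0]],[55,[-0.4,0,-0.2],[0,0,0]],[55,[-0.4,0,0],[0,0,0]],[55,[-0.4,0,0],[0,0,0]],[55,[-0.3,0,0],[0,0,0]]]'; python3 - <<'E'
from go import *
need(BED,.2,68.1)
d=snapshot("scene");np.save("s10.npy",d,allow_pickle=True);cv2.imwrite("pics/s10.png",cv2.resize(d["frame"][230:360,280:400],None,fx=5,fy=4.6,interpolation=cv2.INTER_CUBIC))
d=snapshot("top");np.save("t10.npy",d,allow_pickle=True);cv2.imwrite("pics/t10.png",d["frame"]);cv2.imwrite("pics/t10c.png",cv2.resize(d["frame"][140:215,105:205],None,fx=6,fy=6,interpolation=cv2.INTER_CUBIC))
E
```

```text
time: 18.02
ee_pos: [0.4017, 0.0935, 0.3699]
tool_rot: [179.3, -0.3, 68.5]
force: [0.2, -0.4, 0.4]
grip_width: 0.055
now [0.4017 0.0935 0.3699] [179.34  -0.3   68.49] tip z 0.2039 t 18.02 F [ 0.2 -0.4  0.4] w 0.055
board uv [-68.4 214.3] bed uv [   2.3 -221.8]
shift/150 cur frame [ 1.479 -0.006  0.034] in goal frame [ 1.479 -0.015  0.026] turn/pi [ 0.0037 -0.0017  0.0021]
```

View pics/s10.png

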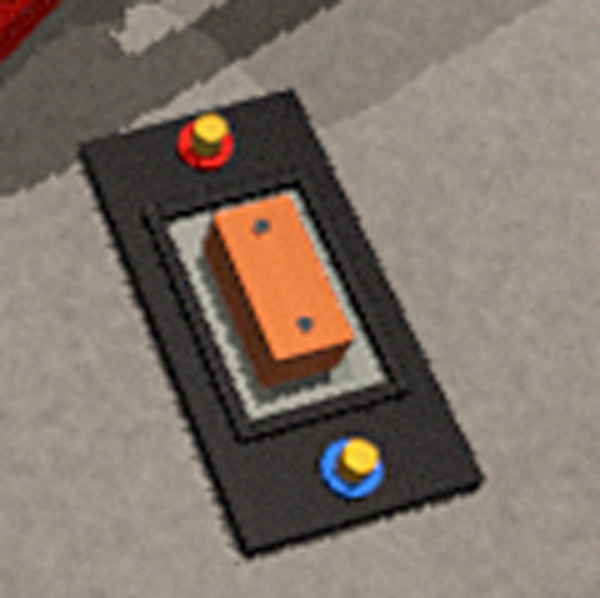

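View pics/t10c.png

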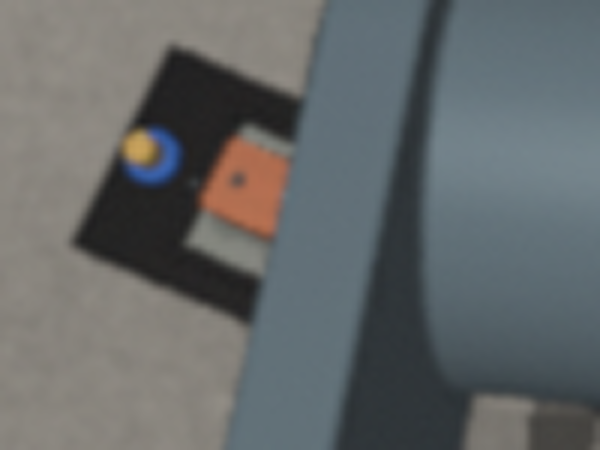

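View pics/t10.png

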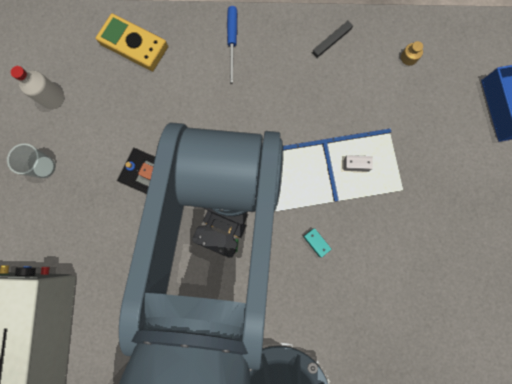

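The block lies flat on the grey floor, inside the walls and parallel to them. The aluminium block is still at (359,163). One numeric check, then I hand it in.

```bash
python3 - <<'E'
from fit import *
from go import wb,BED,BEDY
s=np.load("s10.npy",allow_pickle=True).item()
C=[[15,30,48],[15,-30,48],[-15,-30,48],[-15,30,48]]
p=(np.array([[276,361],[213,212],[292,193],[353,339]],float)+.5)/[5,4.6]-.5+[280,230]
x,r=fit([(s,C,p)],[.48,.3,-.38]);print(wb(x,BED,BEDY).round(1),np.degrees(x[2])-BEDY,abs(r).max())
print(state()["force"],abs(state()["qvel"]).max())
t=np.load("t10.npy",allow_pickle=True).item()["frame"].astype(int);t0=np.load("t0.npy",allow_pickle=True).item()["frame"].astype(int)
print("alu diff",abs(t-t0)[150:178,340:378].max())
E
```

```text
[1.7 1.1] -1.4195508878743048 0.6283004927549314
[0.47879708 0.13796175 0.26795996] 4.403232096257387
alu diff 17
```

```bash
python3 -m inch '[[55,[0,0,0],[0,0,0]],[55,[0,0,0],[0,0,0]],[55,[0,0,0],[0,0,0]]]'; python3 -c "
from plant import *
print(job_done(), state()['time'])"
```

```text
time: 18.5
ee_pos: [0.4023, 0.0936, 0.3707]
tool_rot: [179.3, -0.3, 68.3]
force: [0.4, 0.3, -0.2]
grip_width: 0.0553
the job is handed in; nothing more can be done
the job is handed in; nothing more can be done
```

The copper block is in the recess of the black test base, and I handed the job in after about 18.5 s.

**Pushing:** I pushed the block to the far fence (18 N on contact) and the left fence (15 N), then nudged it once more toward the far fence. With the gripper off it, I measured it at (50.5, 125.8) mm in the board frame; home is (50, 125). The fitted angle came out 8.7–10.7° against the board's 10.95°. I put that down to pixel error, because both views showed it tight against both fences.

**Carrying and placing:** I gripped it across its width (29.5 mm opening), carried it level and lowered it until it touched the recess floor at exactly the expected height. Then I released it and lifted straight up.

**Last checks:**
- **Copper block:** it lies flat in the recess, about 1.7 and 1.1 mm off centre and within about 1.4°, measured from the scene camera only because the arm partly hid it from above.
- **Aluminium block:** it has not moved; the top picture around it matches the first one.
- **Robot:** the gripper was clear of everything, with the wrist force near zero.

No check failed.

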